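Roll the pastry roller out to the line

ROBOT

A 6-joint arm with a two-finger parallel gripper is mounted at the origin on a cart in front of the work surface, level with it; the furniture and walls round the work are solid. World frame = base frame: x ahead of the robot, y to its left, z up, the work surface at z = 0. Lengths are in m, angles in degrees, forces in N, time in s.
With the tool pointing down it reaches from about 0.375 to 0.9 m from the base axis. Payload 3.1 kg.
Tool frame: the origin (TCP) lies at the very end of the fingers, on their centre line; the grasp point (between the pads) lies 19 mm behind it; z points along the fingers, y is the direction in which the jaws open and shut (so a half turn about z gives the same grasp; the last joint's range is limited). The gripper opens to 87 mm and grips with 3 to 60 N. Pads are 19 mm wide; open, the fingers measure 117 mm over their backs; the gripper's body (75 mm by 190 mm) begins 51 mm behind the grasp point.
Start: joints at [-80.415, 30.224, 82.088, -0, 67.689, -10.227], TCP at [0.212, -0.588, 0.223] pointing down, gripper open.
Joint ranges: [-176.69, 176.69], [-43.24, 126.21], [12.49, 139.97], [-82, 262], [0, 151.66], [-163.58, 163.58]. Speed limits (degrees/s): [159.86, 159.86, 180, 180, 180, 180].

INTERFACE

Orientations are given as a 3x3 rotation matrix whose columns are the frame's x, y, z axes.
In Python, from rig import bot gives the robot as it stands. The module is installed in compiled form; this text tells all that it offers.
- The arm moves only by the tool play_rows, never from a script. Its argument "targets" is a list of rows, each a list of 7 numbers: the closure, from 0 (fully open) to 1 (shut), then the shift along the world's x, y, z in m, then the turn, a rotation vector about the world's x, y, z in rad. A call has 1 to 12 rows; each row shifts and turns the commanded pose from where the row before left it; what a row does not reach is not made up. A row lasts 1/8 s, in which the tool goes at most 62.5 mm and 10.7 degrees, less where a joint would pass 70% of its speed; a pose out of reach is approached as far as the arm can. A call with a gripper value outside its range is refused whole. The fingers move at their own pace and stop on an object; the grip force is fixed at half the most. Time passes only in rows, so rows that do not move let the fingers close. It gives the time, the measured TCP pose, the force and the opening at its end, in the units of the state.
- bot.read_state(): the state, without advancing time (a new reading comes with each control period).
- bot.capture(name): name is "side" or "top"; returns the picture (384x512x3 uint8, blue, green, red); there is no depth.
- bot.get_calibration(name): a dict with "fx", "fy", "cx", "cy" (pixels), "R" (3x3) and "t" (3): a world point X has camera coordinates R X + t. Camera axes: x right, y down, z forward; pixel columns grow to the right and rows downward; lengths in m; the calibration is good to about 2 mm. A picture is of the moment at which its call begins. get_calibration takes no time and is no camera call.
- bot.hand_in(): hands the job in, once; it reports no verdict.
The state is a dict: "time_s": time; "joint_positions": joint angles; "qvel": joint speeds; "tau": joint torques, N m; "position": TCP position; "tcp_rot": TCP orientation; "force": force on the tool from outside, world axes, zero at the start; "moment": the same for the moment, N m; "opening": opening from 0.0 (shut) to 1.0 (fully open).
Only numpy, scipy, OpenCV 4.12 (cv2) and the standard library are available. Lean on these libraries where they do the work, as an engineer would, in place of code of your own. Each camera call takes 0.05 s, during which the arm holds its last target. There are 200 camera calls.

TASK

The heavy wooden pastry roller is parked against one raised end of the pastry board. Without lifting it, roll it along the board with the fingers and leave it at rest on the dark line let into the board, lying along the line, and do not disturb the spice jar that stands at the other end.

Things in the scene. Friction and masses are not known exactly. Their poses are not given: they have to be found in the camera images.
- board: fixed pastry board of pale wood, 460 mm long (its own y) by 200 mm wide (its own x) by 18 mm thick, with a raised ledge 15 mm thick across each end, standing 55 mm above the board's upper face (73 mm above the worktop). Origin at the centre of its underside; z up. Its upper face is 18 mm above the origin
- line: dark wood line 10 mm wide, 196 mm long, let into the board's upper face straight across its width (flush, no step to feel). Origin at the middle of the line on the upper face; its x runs along the line, y along the length of the board
- roller: brown wooden cylinder, diameter 88 mm, 140 mm long, no handles, too thick to grip, 0.4 to 0.75 kg, lying across the board 3 to 8 mm from one ledge. Origin at its centre, 44 mm above the board's upper face; own x is its axis; y, z turn as it rolls. Runs on when let go moving; under a fingertip pressing a few newtons it rolls without slip, the tip keeping to one spot of its surface, moving about twice as far as the centre
- spice_jar: small upright spice jar, 41 mm diameter, 105 mm tall, loose, standing on the board at the ledge opposite the roller; origin at the centre of its underside
There are look-alikes about, which are no part of the job. What is shaped like the spice_jar but purple is not meant.

How it is judged:
By the outcome, as a careful person would: the job done as asked, in the order asked, and still so for the second after the job is handed in, with the robot touching nothing.
It also fails if it takes over 61 s, if anything falls off the work surface, if the arm or the gripper's body presses on something with over 40 N, if the wrist force passes 120 N, or if a joint passes its speed limit or range.

## Working session

There is one attempt and no reset: what is moved stays moved. The work goes in short steps, Python scripts to look and compute and a tool call to move; the robot and the scene stay as the last step left them, time stands still between calls to the robot, and variables do not carry over. Pictures are saved under pics/ and viewed, about 8 in all and at most 12, crops included, and the job is handed in when it is done.

Besides the shell and the picture viewer there is one more tool, called after "Request:" by a JSON object that holds its "name" and its "arguments", one argument or row to a line. play_rows: Moves the arm, as the interface text tells. Its arguments: {"type":"object","properties":{"targets":{"type":"array","items":{"type":"array","items":{"type":"number"}}}},"required":["targets"]}

```bash
mkdir -p pics
cat > h.py <<'E'
import numpy as np, cv2
from rig import bot
def ray(cam,u,v,z):
    c=bot.get_calibration(cam);R=np.array(c["R"]);t=np.array(c["t"])
    o=-R.T@t; d=R.T@np.array([(u-c["cx"])/c["fx"],(v-c["cy"])/c["fy"],1.])
    return o+d*(z-o[2])/d[2]
def proj(cam,X):
    c=bot.get_calibration(cam);p=np.array(c["R"])@np.array(X)+np.array(c["t"])
    return c["fx"]*p[0]/p[2]+c["cx"],c["fy"]*p[1]/p[2]+c["cy"]
E
python3 - <<'E'
from h import *
for n in("side","top"):
    im=bot.capture(n);cv2.imwrite(f"pics/{n}0.png",im)
    c=bot.get_calibration(n);R=np.array(c["R"]);print(n,-R.T@np.array(c["t"]),R[2],c["fx"])
s=bot.read_state();print(s["time_s"],s["position"],s["tcp_rot"],s["force"])
E
```

```text
side [0.19619215 0.6070252  0.73752777] [ 0.29168439 -0.6736952  -0.6790103 ] 397.9630076071247
top [1.43285084e-03 2.83914547e-02 1.48446113e+00] [ 0.3274719  -0.05579443 -0.94321214] 484.1198078342561
0.1 [ 0.21177155 -0.58734015  0.22170074] [[ 9.40789948e-01  3.38989902e-01 -3.46459199e-04]
 [ 3.38989938e-01 -9.40788133e-01  1.87360540e-03]
 [ 3.09188606e-04 -1.88011531e-03 -9.99998185e-01]] [-0.27702353 -0.07508987 -0.56172069]
```

View pics/top0.png

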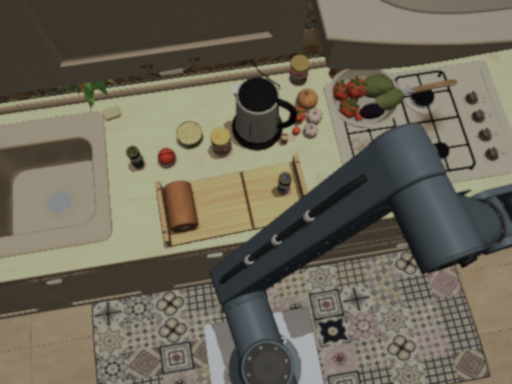

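View pics/side0.png

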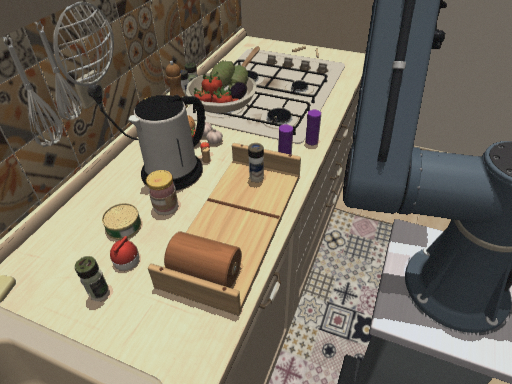

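The top view shows the roller at about (180,206), the line at about (248,200), and the grey-capped jar at (285,184). The side view shows the roller at the near ledge and the jar at the far one. The purple look-alikes stand off the board. I'll crop both views for measuring.

Run:
```python
from h import *
a=cv2.imread("pics/top0.png")[140:260,145:325];a=cv2.resize(a,None,fx=4,fy=4,interpolation=cv2.INTER_CUBIC)
b=cv2.imread("pics/side0.png");
cv2.imwrite("pics/c1.png",a)
cv2.imwrite("pics/c2.png",cv2.resize(b[130:320,140:310],None,fx=3.1,fy=3.1,interpolation=cv2.INTER_CUBIC))
```

```text
(no output)
```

View pics/c1.png

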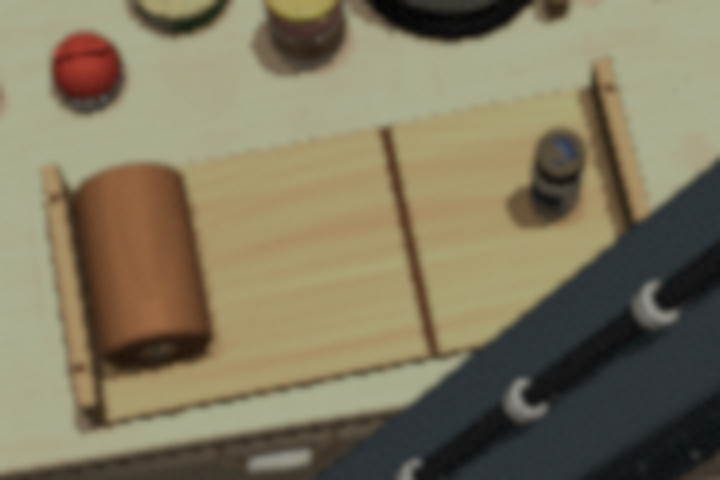

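View pics/c2.png

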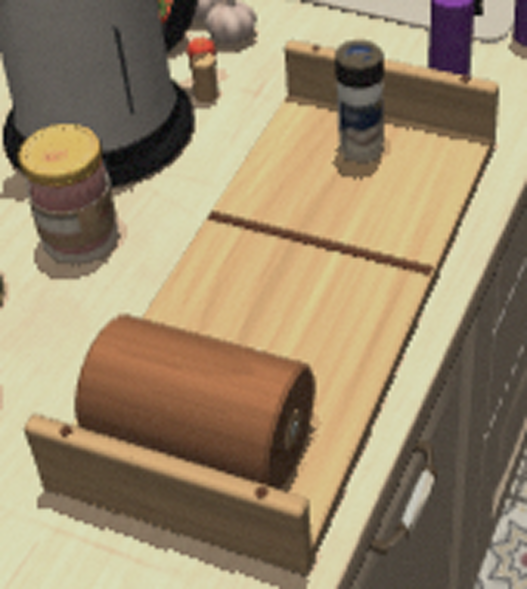

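Run:
```python
from h import *
T=lambda x,y,z:ray("top",144.6+x/4,139.6+y/4,z).round(4)
S=lambda x,y,z:ray("side",139.7+x/3.1,129.7+y/3.1,z).round(4)
print("line top",T(386,128,.018),T(433,355,.018));print("line side",S(213,217,.018),S(432,270,.018))
print("Lledge outer top: top",T(42,170,.073),"side",S(28,420,.073),S(308,500,.073))
print("Rledge top far: top",T(605,58,.073),"side",S(288,43,.073),S(497,83,.073))
print("bd near-left corner top",T(104,424,.018))
print("roller end",T(157,349,.062),S(293,428,.062))
print("roller far end top edge",T(140,165,.106),S(125,317,.106),"near",T(195,327,.106),S(312,370,.09))
print("jar cap",T(560,145,.123),S(360,52,.123),"base",S(361,150,.018))
for n in("top",):
    a=cv2.imread(f"pics/{n}0.png").astype(int)
    sub=a[170:240,155:205]; m=((sub[...,2]-sub[...,0]>35)&(sub[...,2]<170)&(sub[...,1]<105)).astype(np.uint8)
    k=cv2.connectedComponentsWithStats(m);i=1+np.argmax(k[2][1:,4]);print(k[2][i],k[3][i]+[155,170])
    print(cv2.minAreaRect(np.argwhere(k[1]==i)[:,::-1].astype(np.float32)))
    u,v=k[3][i]+[155,170];print(ray("top",u,v,.08))
```

```text
line top [ 0.6078 -0.0291  0.018 ] [ 0.4114 -0.0349  0.018 ]
line side [ 0.6043 -0.0267  0.018 ] [ 0.4129 -0.0371  0.018 ]
Lledge outer top: top [0.5953 0.2437 0.073 ] side [0.5979 0.2387 0.073 ] [0.4007 0.2251 0.073 ]
Rledge top far: top [ 0.6153 -0.2089  0.073 ] side [ 0.6148 -0.2054  0.073 ] [ 0.4204 -0.2183  0.073 ]
bd near-left corner top [0.3996 0.226  0.018 ]
roller end [0.4392 0.1737 0.062 ] [0.4361 0.172  0.062 ]
roller far end top edge [0.5729 0.1645 0.106 ] [0.5649 0.1597 0.106 ] near [0.4377 0.1394 0.106 ] [0.4341 0.1427 0.09  ]
jar cap [ 0.5285 -0.1527  0.123 ] [ 0.5221 -0.1546  0.123 ] base [ 0.5215 -0.1511  0.018 ]
[   3   11   41   59 1367] [179.0102414  205.36430139]
((23.94110107421875, 39.023170471191406), (54.91960525512695, 33.04749298095703), 77.98851776123047)
[0.50394111 0.17825352 0.08      ]
```

The line's centre is about (0.509,-0.032) and the roller's centre about (0.507,0.174). The board is turned about 2.7°, and the ledge, roller and line heights all agree.

My plan is to straddle the roller loosely with the open fingers, tips at z≈0.08. That is above the 0.073 ledge, where the roller's chord is about 80 mm against the 87 mm opening. I then roll it gently to the line.

Request:
{"name": "play_rows", "arguments": {
  "targets": [
    [0,0.016,0.042,0,0,0,-0.017],
    [0,0.016,0.042,0,0,0,-0.017],
    [0,0.016,0.042,0,0,0,-0.017],
    [0,0.016,0.042,0,0,0,-0.017],
    [0,0.016,0.042,0,0,0,-0.017],
    [0,0.016,0.042,0,0,0,-0.017],
    [0,0.016,0.042,0,0,0,-0.017],
    [0,0.016,0.042,0,0,0,-0.017],
    [0,0.016,0.042,0,0,0,-0.017],
    [0,0.016,0.042,0,0,0,-0.017],
    [0,0.016,0.042,0,0,0,-0.017],
    [0,0.016,0.042,0,0,0,-0.017]
  ]
}}

```text
time_s: 1.6
position: [0.4041, -0.0825, 0.2225]
tcp_rot: [[0.99, 0.141, -0.0], [0.141, -0.99, 0.0], [-0.0, -0.0, -1.0]]
force: [0.2, -0.6, 0.3]
opening: 1.001
```

Request:
{"name": "play_rows", "arguments": {
  "targets": [
    [0,0.017,0.043,0,0,0,-0.017],
    [0,0.017,0.043,0,0,0,-0.017],
    [0,0.017,0.043,0,0,0,-0.017],
    [0,0.017,0.043,0,0,0,-0.017],
    [0,0.017,0.043,0,0,0,-0.017],
    [0,0.017,0.043,0,0,0,-0.017],
    [0,0,0,-0.02,0,0,0],
    [0,0,0,-0.02,0,0,0],
    [0,0,0,0,0,0,0]
  ]
}}

```text
time_s: 2.72
position: [0.5042, 0.174, 0.1809]
tcp_rot: [[0.999, 0.04, -0.005], [0.04, -0.999, -0.001], [-0.005, 0.0, -1.0]]
force: [-0.2, -0.2, -0.4]
opening: 0.997
```

Run:
```python
from h import *
s=bot.read_state();print(s["time_s"],s["position"],s["tcp_rot"],s["force"])
a=bot.capture("top");b=bot.capture("side");cv2.imwrite("pics/t1.png",a);cv2.imwrite("pics/s1.png",b)
r=lambda i:cv2.resize(i,None,fx=3,fy=3,interpolation=cv2.INTER_CUBIC)
x=np.hstack([r(b[130:325,130:310]),cv2.resize(a[140:260,145:325],(260*3//3,173))[:0].reshape(0,260,3) if 0 else np.zeros((585,1,3),np.uint8)])
cv2.imwrite("pics/c3.png",x)
```

```text
2.725 [0.50421351 0.17400488 0.18088077] [[ 9.99181047e-01  4.01781902e-02 -4.79038799e-03]
 [ 4.01756627e-02 -9.99192438e-01 -6.22720494e-04]
 [-4.81153923e-03  4.29753503e-04 -9.99988332e-01]] [-0.22490408 -0.18078922 -0.42462226]
```

View pics/c3.png

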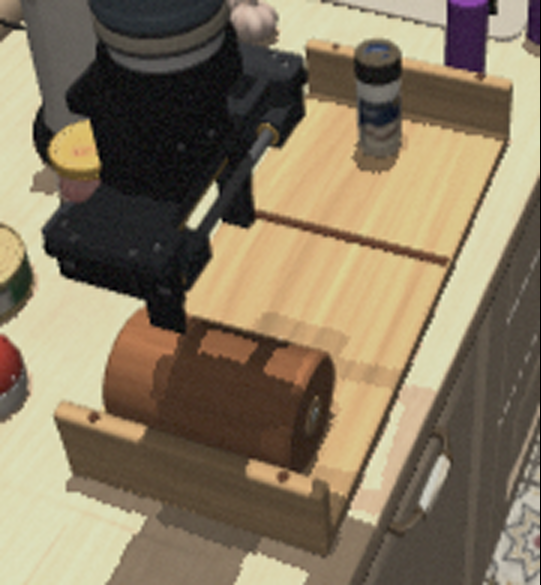

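Looking from the side, the fingers are above the roller with the jaws along the board, and the left fingertip is at about crop (165,325). Next I'll check the roller's centre against its tangent edges and the fingertip against the calibration.

Run:
```python
from h import *
d=np.array([.045,-.999,0]);
def tang(cam,u,v,sgn):
    c=bot.get_calibration(cam);R=np.array(c["R"]);o=-R.T@np.array(c["t"])
    P=ray(cam,u,v,.062);r=P-o;e=np.array([.999,.045,0])
    r=r-e*(r@e);r/=np.linalg.norm(r)     # in plane d,z
    s=P@d - sgn*.044/abs(r[2]); return s,P
for n,x,y,sg in[("t",198,250,1),("t",190,210,1),("t",80,250,-1)]:
    s,P=tang("top",144.6+x/4,139.6+y/4,sg);print(n,s,"y at x=.507:",(.045*.507-s)/.999,P)
for x,y in[(200,337),(250,351)]:
    s,P=tang("side",139.7+x/3.1,129.7+y/3.1,1);print("s",s,"y:",(.045*.507-s)/.999,P)
s=bot.read_state();p=np.array(s["position"]);R=np.array(s["tcp_rot"])
for k in(-1,1):
  for w in (.0435,.0585):
    q=proj("side",p+k*w*R[:,1]);print(k,w,[(q[0]-130)*3,(q[1]-130)*3])
```

```text
t -0.1535792969910036 y at x=.507: 0.17657086785886245 [0.51312763 0.13273113 0.062     ]
t -0.15401922570541593 y at x=.507: 0.1770112369423583 [0.54700302 0.13469664 0.062     ]
t -0.15471554434302148 y at x=.507: 0.1777082525956171 [0.52854056 0.22303871 0.062     ]
s -0.15561706932235464 y: 0.178610680002357 [0.53098689 0.12502756 0.062     ]
s -0.15566506547882675 y: 0.17865872420302978 [0.49205053 0.12332364 0.062     ]
-1 0.0435 [np.float64(169.8755763854914), np.float64(317.19247035821627)]
-1 0.0585 [np.float64(158.292742184888), np.float64(335.13873753552286)]
1 0.0435 [np.float64(231.10621551689886), np.float64(222.3226491850678)]
1 0.0585 [np.float64(240.74026739931153), np.float64(207.39579569762003)]
```

Request:
{"name": "play_rows", "arguments": {
  "targets": [
    [0,0.002,0.003,-0.015,0,0,0],
    [0,0,0,-0.02,0,0,0],
    [0,0,0,-0.02,0,0,0],
    [0,0,0,-0.015,0,0,0],
    [0,0,0,-0.01,0,0,0],
    [0,0,0,-0.01,0,0,0],
    [0,0,0,-0.005,0,0,0],
    [0,0,0,0,0,0,0]
  ]
}}

```text
time_s: 3.82
position: [0.5078, 0.177, 0.0874]
tcp_rot: [[0.999, 0.04, -0.0], [0.04, -0.999, -0.0], [-0.0, 0.0, -1.0]]
force: [0.6, -0.2, 0.0]
opening: 0.999
```

Request:
{"name": "play_rows", "arguments": {
  "targets": [
    [0,0,0,-0.004,0,0,0],
    [0,0,0,-0.003,0,0,0],
    [0,0,-0.001,0,0,0,0],
    [0,0,-0.002,0,0,0,0],
    [0,0,-0.003,0,0,0,0],
    [0,0.0002,-0.004,0,0,0,0],
    [0,0.0002,-0.004,0,0,0,0],
    [0,0.0002,-0.004,0,0,0,0],
    [0,0.0002,-0.004,0,0,0,0],
    [0,0.0002,-0.003,0,0,0,0],
    [0,0.0002,-0.002,0,0,0,0],
    [0,0,-0.001,0,0,0,0]
  ]
}}

```text
time_s: 5.32
position: [0.5089, 0.156, 0.0867]
tcp_rot: [[0.999, 0.034, 0.003], [0.034, -0.999, 0.013], [0.004, -0.013, -1.0]]
force: [-11.4, 21.3, 44.8]
opening: 1.006
```

Run:
```python
from h import *
b=bot.capture("side");s=bot.read_state();print(s["position"],s["force"])
cv2.imwrite("pics/c4.png",cv2.resize(b[130:325,130:310],None,fx=3,fy=3,interpolation=cv2.INTER_CUBIC))
```

```text
[0.50886734 0.15588745 0.08674488] [-10.78949461  20.52368922  43.67822631]
```

View pics/c4.png

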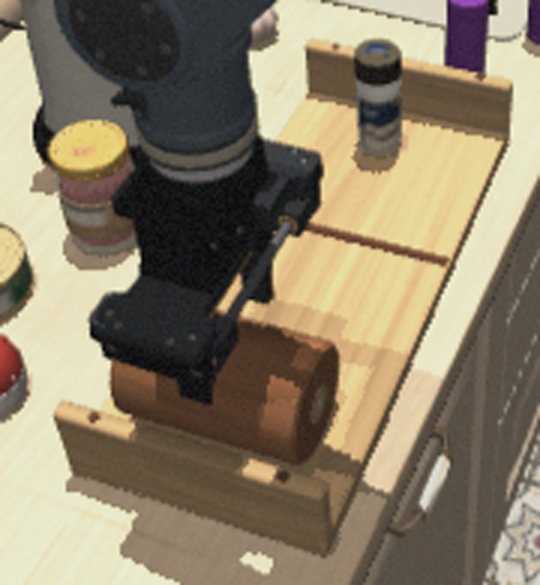

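The crop shows the roller moved about 2 cm off the ledge with the rear finger bearing on its back flank. The wedge grips instead of slipping: 44 N upward on the tool, tip pushed up 7 mm. I'll release gently and switch to strokes with closed fingertips over the top of the roller.

Request:
{"name": "play_rows", "arguments": {
  "targets": [
    [0,0,0.002,0.002,0,0,0],
    [0,0,0.002,0.002,0,0,0],
    [0,0,0.002,0.002,0,0,0],
    [0,0,0.001,0.001,0,0,0],
    [0,0,0.001,0,0,0,0],
    [0,0,0.001,0,0,0,0],
    [0,0,0,0,0,0,0]
  ]
}}

```text
time_s: 6.25
position: [0.5088, 0.1582, 0.0876]
tcp_rot: [[0.999, 0.039, -0.001], [0.039, -0.999, 0.001], [-0.001, -0.001, -1.0]]
force: [-1.5, 2.5, 5.7]
opening: 0.998
```

Request:
{"name": "play_rows", "arguments": {
  "targets": [
    [0,0,0.001,0.001,0,0,0],
    [0,0,0.001,0.001,0,0,0],
    [0,0,0,0.002,0,0,0],
    [0,0,0,0.005,0,0,0],
    [0,0,0,0.01,0,0,0],
    [0,0,0,0.02,0,0,0],
    [0,0,0,0.02,0,0,0],
    [0.3,0,0,0.01,0,0,0],
    [1,0,0,0,0,0,0],
    [1,0,0,0,0,0,0],
    [1,0,0,0,0,0,0],
    [1,0,0,0,0,0,0]
  ]
}}

```text
time_s: 7.75
position: [0.5087, 0.16, 0.156]
tcp_rot: [[0.999, 0.04, -0.001], [0.04, -0.999, -0.0], [-0.001, 0.0, -1.0]]
force: [0.3, -1.3, 0.2]
opening: 0.515
```

```bash
cat >> h.py <<'E'
def crop(name):
    b=bot.capture("side");s=bot.read_state();print(s["time_s"],s["position"],s["force"],s["opening"])
    cv2.imwrite(f"pics/{name}.png",cv2.resize(b[130:325,130:310],None,fx=3,fy=3,interpolation=cv2.INTER_CUBIC))
E
python3 - <<'E'
from h import *
crop("c5")
E
```

```text
7.8 [0.50881413 0.15999277 0.15606005] [-0.30717945  0.61193037  0.50506006] 0.4744902425318781
```

View pics/c5.png

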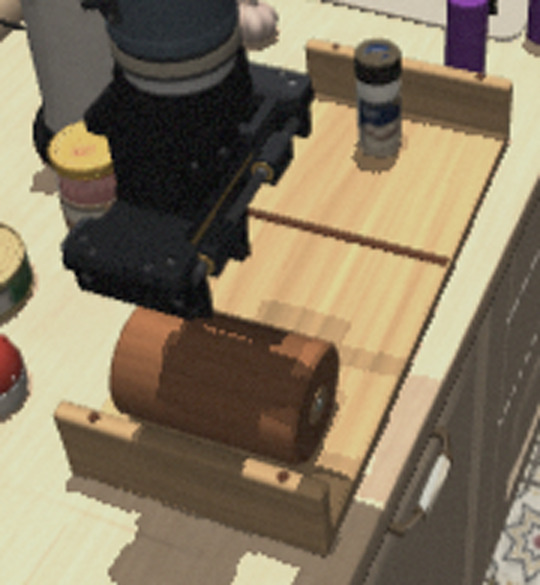

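Run:
```python
from h import *
S=lambda x,y,z:ray("side",129.7+x/3,129.7+y/3,z).round(4)
print("hub before",S(314,413,.062),"now",S(318,401,.062))
print("far-end bottom-left before",S(106,388,.062),"now",S(112,378,.062))
a=bot.capture("top");cv2.imwrite("pics/t2.png",a)
for f in("top0","t2"):
    a=cv2.imread(f"pics/{f}.png").astype(int);sub=a[165:245,155:225]
    m=((sub[...,2]-sub[...,0]>20)&(sub[...,2]<165)&(sub[...,1]<100)).astype(np.uint8)
    # left edge per row (lit side)
    rows=[]
    for v in range(190,222,3):
        w=np.where(m[v-165,8:])[0]; rows.append((v,w.min()+163,w.max()+163) if len(w) else v)
    print(f,rows)
```

```text
hub before [0.4363 0.171  0.062 ] now [0.4379 0.1607 0.062 ]
far-end bottom-left before [0.5814 0.2062 0.062 ] now [0.5822 0.197  0.062 ]
top0 [(190, np.int64(163), np.int64(191)), (193, np.int64(163), np.int64(192)), (196, np.int64(163), np.int64(192)), (199, np.int64(163), np.int64(193)), (202, np.int64(163), np.int64(194)), (205, np.int64(163), np.int64(194)), (208, np.int64(164), np.int64(195)), (211, np.int64(165), np.int64(195)), (214, np.int64(165), np.int64(196)), (217, np.int64(165), np.int64(196)), (220, np.int64(166), np.int64(197))]
t2 [(190, np.int64(197), np.int64(210)), (193, np.int64(197), np.int64(198)), (196, np.int64(198), np.int64(198)), (199, np.int64(199), np.int64(200)), (202, np.int64(200), np.int64(201)), (205, np.int64(201), np.int64(202)), (208, np.int64(201), np.int64(202)), (211, np.int64(201), np.int64(202)), (214, np.int64(201), np.int64(204)), (217, np.int64(201), np.int64(204)), (220, np.int64(192), np.int64(201))]
```

The roller is now at y≈0.167 and still parallel to the line. I'll set the closed tip just behind its crown and press lightly.

Request:
{"name": "play_rows", "arguments": {
  "targets": [
    [1,0,0.01,-0.01,0,0,0],
    [1,0,0.009,-0.015,0,0,0],
    [1,0,0,-0.01,0,0,0],
    [1,0,0,-0.005,0,0,0],
    [1,0,0,-0.005,0,0,0],
    [1,0,0,-0.003,0,0,0],
    [1,0,0,-0.002,0,0,0],
    [1,0,0,-0.001,0,0,0],
    [1,0,0,0,0,0,0]
  ]
}}

```text
time_s: 8.98
position: [0.5092, 0.179, 0.1058]
tcp_rot: [[0.999, 0.04, 0.001], [0.04, -0.999, 0.0], [0.001, -0.0, -1.0]]
force: [-0.3, 0.1, 0.6]
opening: 0.006
```

Request:
{"name": "play_rows", "arguments": {
  "targets": [
    [1,0,0,-0.001,0,0,0],
    [1,0,0,-0.001,0,0,0],
    [1,0,0,0,0,0,0]
  ]
}}

```text
time_s: 9.35
position: [0.5093, 0.1795, 0.1053]
tcp_rot: [[0.999, 0.04, 0.001], [0.04, -0.999, 0.001], [0.001, -0.001, -1.0]]
force: [-2.7, 0.9, 11.4]
opening: 0.005
```

Request:
{"name": "play_rows", "arguments": {
  "targets": [
    [1,0,-0.002,0,0,0,0],
    [1,0,-0.005,0,0,0,0],
    [1,0,-0.008,0,0,0,0],
    [1,0.001,-0.01,0,0,0,0],
    [1,0.001,-0.01,0,0,0,0],
    [1,0.001,-0.01,0,0,0,0],
    [1,0,-0.008,0,0,0,0],
    [1,0,-0.005,0,0,0,0],
    [1,0,-0.003,0,0,0,0],
    [1,0,-0.001,0,0,0,0],
    [1,0,0,0,0,0,0]
  ]
}}

```text
time_s: 10.72
position: [0.5125, 0.1167, 0.1046]
tcp_rot: [[0.999, 0.04, 0.001], [0.04, -0.999, -0.0], [0.001, 0.001, -1.0]]
force: [-1.5, 0.3, 7.3]
opening: 0.003
```

Run:
```python
from h import *
crop("c6")
```

```text
10.775 [0.51250898 0.11671862 0.10461809] [-0.63560908 -1.15255205  7.35655489] 0.005364159093913014
```

View pics/c6.png

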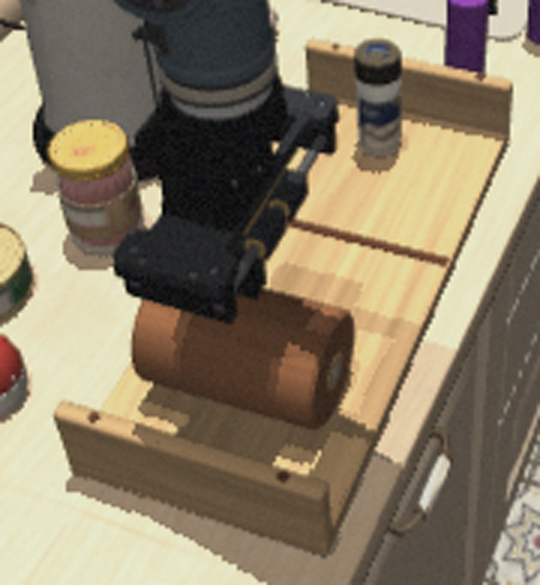

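The roller rolled cleanly to about y=0.136, hub at crop (333,369), and it is still square to the board. Next: lift, step back and stroke again.

Request:
{"name": "play_rows", "arguments": {
  "targets": [
    [1,0,0,0.002,0,0,0],
    [1,0,0,0.006,0,0,0],
    [1,0,0.019,0.002,0,0,0],
    [1,-0.001,0.019,0,0,0,0],
    [1,0,0,0,0,0,0],
    [1,0,0,-0.005,0,0,0],
    [1,0,0,-0.003,0,0,0],
    [1,0,0,-0.002,0,0,0],
    [1,0,0,0,0,0,0]
  ]
}}

```text
time_s: 11.9
position: [0.5108, 0.1549, 0.1043]
tcp_rot: [[0.999, 0.039, -0.001], [0.039, -0.999, 0.001], [-0.0, -0.001, -1.0]]
force: [-0.6, 0.2, 7.0]
opening: 0.004
```

Request:
{"name": "play_rows", "arguments": {
  "targets": [
    [1,0,-0.002,0,0,0,0],
    [1,0,-0.005,0,0,0,0],
    [1,0,-0.009,0,0,0,0],
    [1,0,-0.012,0,0,0,0],
    [1,0,-0.012,0,0,0,0],
    [1,0.001,-0.012,0,0,0,0],
    [1,0,-0.01,0,0,0,0],
    [1,0,-0.008,0,0,0,0],
    [1,0,-0.005,0,0,0,0],
    [1,0,-0.003,0,0,0,0],
    [1,0,-0.001,0,0,0,0],
    [1,0,0,0,0,0,0]
  ]
}}

```text
time_s: 13.4
position: [0.5145, 0.0756, 0.1043]
tcp_rot: [[0.999, 0.039, 0.005], [0.039, -0.999, -0.0], [0.005, 0.001, -1.0]]
force: [3.3, -0.7, 6.0]
opening: 0.009
```

Run:
```python
from h import *
crop("c7")
# hub-side check: bright hub centroid & brown mask extents
b=cv2.imread("pics/c7.png").astype(int)
m=((b[...,2]-b[...,0]>25)&(b[...,2]<175)&(b[...,1]<105)).astype(np.uint8);m[:,430:]=0
m=cv2.morphologyEx(m,cv2.MORPH_OPEN,np.ones((9,9),np.uint8))
k=cv2.connectedComponentsWithStats(m)
for i in np.argsort(-k[2][1:,4])[:3]+1: print(k[2][i],k[3][i])
```

```text
13.45 [0.51449463 0.07565922 0.10435105] [ 2.1840744 -0.6771491  5.0522871] 0.008734780941973679
[  159   258   233   166 25556] [269.47049617 337.65663641]
[   60   422   279   133 14060] [201.73008535 489.55540541]
[  59  155   77   91 4081] [101.13820142 200.98137711]
```

Request:
{"name": "play_rows", "arguments": {
  "targets": [
    [1,0,0,0.002,0,0,0],
    [1,0,0,0.006,0,0,0],
    [1,-0.001,0.019,0.002,0,0,0],
    [1,-0.001,0.019,0,0,0,0],
    [1,0,0,0,0,0,0],
    [1,0,0,-0.005,0,0,0],
    [1,0,0,-0.003,0,0,0],
    [1,0,0,-0.002,0,0,0],
    [1,0,0,0,0,0,0]
  ]
}}

```text
time_s: 14.58
position: [0.5099, 0.1139, 0.1045]
tcp_rot: [[0.999, 0.039, -0.0], [0.039, -0.999, 0.0], [-0.0, -0.0, -1.0]]
force: [-2.3, 2.7, 8.7]
opening: 0.004
```

Request:
{"name": "play_rows", "arguments": {
  "targets": [
    [1,0,-0.002,0,0,0,0],
    [1,0,-0.005,0,0,0,0],
    [1,0,-0.009,0,0,0,0],
    [1,0,-0.012,0,0,0,0],
    [1,0,-0.012,0,0,0,0],
    [1,0.001,-0.012,0,0,0,0],
    [1,0,-0.01,0,0,0,0],
    [1,0,-0.008,0,0,0,0],
    [1,0,-0.005,0,0,0,0],
    [1,0,-0.003,0,0,0,0],
    [1,0,-0.001,0,0,0,0],
    [1,0,0,0,0,0,0]
  ]
}}

```text
time_s: 16.08
position: [0.5127, 0.0347, 0.104]
tcp_rot: [[0.999, 0.04, 0.004], [0.04, -0.999, -0.0], [0.004, 0.001, -1.0]]
force: [3.2, -0.7, 5.3]
opening: 0.003
```

Request:
{"name": "play_rows", "arguments": {
  "targets": [
    [1,0,0,0.002,0,0,0],
    [1,0,0,0.006,0,0,0],
    [1,-0.001,0.019,0.002,0,0,0],
    [1,-0.001,0.019,0,0,0,0],
    [1,0,0,0,0,0,0]
  ]
}}

```text
time_s: 16.7
position: [0.5079, 0.075, 0.1134]
tcp_rot: [[0.999, 0.043, -0.002], [0.043, -0.999, 0.0], [-0.002, -0.0, -1.0]]
force: [0.2, -0.6, 0.2]
opening: 0.007
```

Run:
```python
from h import *
crop("c8")
```

```text
16.75 [0.50830965 0.07418522 0.11341018] [-0.85672487  0.70665363 -0.1324391 ] 0.008410844861300622
```

View pics/c8.png

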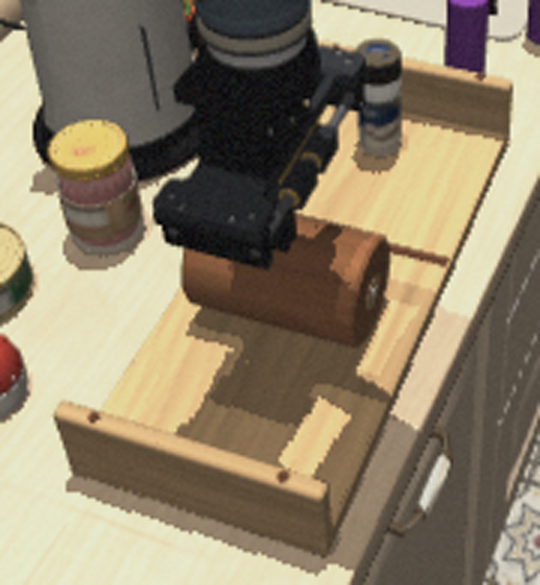

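Run:
```python
from h import *
S=lambda x,y,z:ray("side",129.7+x/3,129.7+y/3,z).round(4)
for n,x,y in[("c5",318,401),("c6",334,369),("c8",373,288)]:print(n,S(x,y,.062)+[.07,.0032,0])
```

```text
c5 [0.5079 0.1639 0.062 ]
c6 [0.509  0.1343 0.062 ]
c8 [0.513  0.0526 0.062 ]
```

Request:
{"name": "play_rows", "arguments": {
  "targets": [
    [1,0.002,0,-0.005,0,0,0],
    [1,0.001,0,-0.003,0,0,0],
    [1,0,0,-0.002,0,0,0],
    [1,0,0,0,0,0,0]
  ]
}}

```text
time_s: 17.25
position: [0.5122, 0.0729, 0.1048]
tcp_rot: [[0.999, 0.039, 0.0], [0.039, -0.999, 0.0], [0.0, -0.0, -1.0]]
force: [-2.7, 0.6, 12.9]
opening: 0.003
```

Request:
{"name": "play_rows", "arguments": {
  "targets": [
    [1,0,-0.002,0,0,0,0],
    [1,0,-0.005,0,0,0,0],
    [1,0,-0.009,0,0,0,0],
    [1,0,-0.012,0,0,0,0],
    [1,0,-0.012,0,0,0,0],
    [1,0.001,-0.012,0,0,0,0],
    [1,0,-0.01,0,0,0,0],
    [1,0,-0.008,0,0,0,0],
    [1,0,-0.005,0,0,0,0],
    [1,0,-0.003,0,0,0,0],
    [1,0,-0.001,0,0,0,0],
    [1,0,0,0,0,0,0]
  ]
}}

```text
time_s: 18.75
position: [0.5134, -0.006, 0.1036]
tcp_rot: [[0.999, 0.04, 0.001], [0.04, -0.999, -0.0], [0.001, 0.0, -1.0]]
force: [2.4, -1.2, 3.0]
opening: 0.005
```

Request:
{"name": "play_rows", "arguments": {
  "targets": [
    [1,0,0,0.002,0,0,0],
    [1,0,0,0.006,0,0,0],
    [1,0,0.02,0.002,0,0,0],
    [1,0,0.02,0,0,0,0],
    [1,0,0,0,0,0,0]
  ]
}}

```text
time_s: 19.38
position: [0.512, 0.0352, 0.1135]
tcp_rot: [[0.999, 0.042, -0.002], [0.042, -0.999, 0.0], [-0.002, -0.0, -1.0]]
force: [-0.5, -0.7, 0.7]
opening: 0.001
```

Run:
```python
from h import *
crop("c9")
```

```text
19.425 [0.512415   0.03443505 0.11352174] [ 0.09645943 -0.36699092 -0.16064035] 0.0036242437764612283
```

View pics/c9.png

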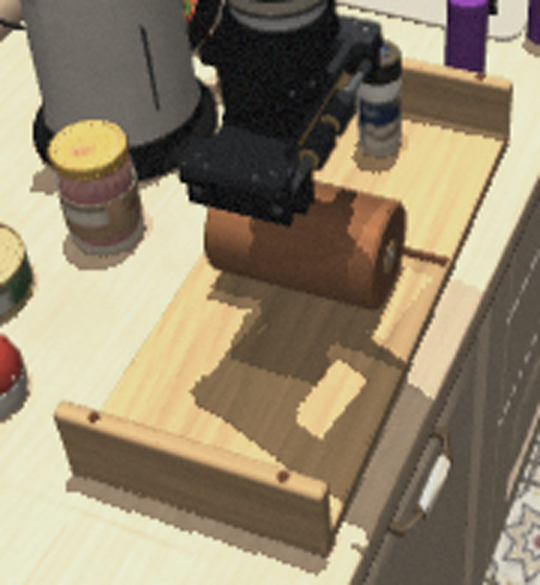

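Run:
```python
from h import *
S=lambda x,y,z:ray("side",129.7+x/3,129.7+y/3,z).round(4)
print("hub",S(390,250,.062),S(391,250,.062),"line near end",S(447,262,.018),"far",S(250,213,.018))
# where would the hub appear when on the line
for y in(-.033,-.035,-.037):
  q=proj("side",[.444,y,.062]);print(y,(q[0]-129.7)*3,(q[1]-129.7)*3)
```

```text
hub [0.4461 0.0076 0.062 ] [0.4454 0.0073 0.062 ] line near end [ 0.4135 -0.0361  0.018 ] far [ 0.5914 -0.0278  0.018 ]
-0.033 411.3511427218843 216.85283151259443
-0.035 412.25351862981466 215.23570369221048
-0.037 413.1533742407126 213.62309244015555
```

Request:
{"name": "play_rows", "arguments": {
  "targets": [
    [1,0.001,0,-0.005,0,0,0],
    [1,0,0,-0.003,0,0,0],
    [1,0,0,-0.002,0,0,0],
    [1,0,0,0,0,0,0]
  ]
}}

```text
time_s: 19.92
position: [0.5141, 0.0337, 0.1048]
tcp_rot: [[0.999, 0.039, 0.0], [0.039, -0.999, 0.0], [0.0, -0.0, -1.0]]
force: [-2.0, 1.2, 11.4]
opening: 0.005
```

Request:
{"name": "play_rows", "arguments": {
  "targets": [
    [1,0,-0.002,0,0,0,0],
    [1,0,-0.005,0,0,0,0],
    [1,0,-0.009,0,0,0,0],
    [1,0,-0.012,0,0,0,0],
    [1,0,-0.012,0,0,0,0],
    [1,0.001,-0.012,0,0,0,0],
    [1,0,-0.012,0,0,0,0],
    [1,0,-0.008,0,0,0,0],
    [1,0,-0.006,0,0,0,0],
    [1,0,-0.003,0,0,0,0],
    [1,0,-0.001,0,0,0,0],
    [1,0,0,0,0,0,0]
  ]
}}

```text
time_s: 21.42
position: [0.5144, -0.0476, 0.1031]
tcp_rot: [[0.999, 0.04, -0.002], [0.04, -0.999, 0.001], [-0.002, -0.001, -1.0]]
force: [-0.0, -0.1, -0.2]
opening: 0.007
```

Request:
{"name": "play_rows", "arguments": {
  "targets": [
    [1,0,0,0.001,0,0,0],
    [1,0,0,0.002,0,0,0],
    [1,0,0,0.005,0,0,0],
    [1,0,0.02,0.002,0,0,0],
    [1,0,0.02,0.02,0,0,0],
    [1,0,0.02,0.04,0,0,0],
    [1,0,0.02,0.05,0,0,0],
    [1,0,0.03,0.05,0,0,0],
    [1,0,0.05,0.02,0,0,0],
    [1,0,0.05,0,0,0,0],
    [1,0,0.05,0,0,0,0],
    [1,0,0,0,0,0,0]
  ]
}}

```text
time_s: 22.92
position: [0.5143, 0.2151, 0.2939]
tcp_rot: [[0.999, 0.045, 0.001], [0.045, -0.999, 0.001], [0.001, -0.001, -1.0]]
force: [0.5, -0.6, 0.0]
opening: 0.006
```

Run:
```python
from h import *
s=bot.read_state();print(s["time_s"],s["position"],s["force"])
b=bot.capture("side");a=bot.capture("top");cv2.imwrite("pics/s9.png",b);cv2.imwrite("pics/t9.png",a)
r=lambda i,k:cv2.resize(i,None,fx=k,fy=k,interpolation=cv2.INTER_CUBIC)
cv2.imwrite("pics/c10.png",np.hstack([r(b[130:280,190:310],4)[:,:],r(a[145:245,225:305],4)[:400].repeat(1,0) if 0 else cv2.copyMakeBorder(r(a[145:245,225:305],4),0,200,0,0,cv2.BORDER_CONSTANT)]))
```

```text
22.925 [0.51432183 0.21509511 0.29389998] [ 0.48281781 -0.62088574  0.0121655 ]
```

View pics/c10.png

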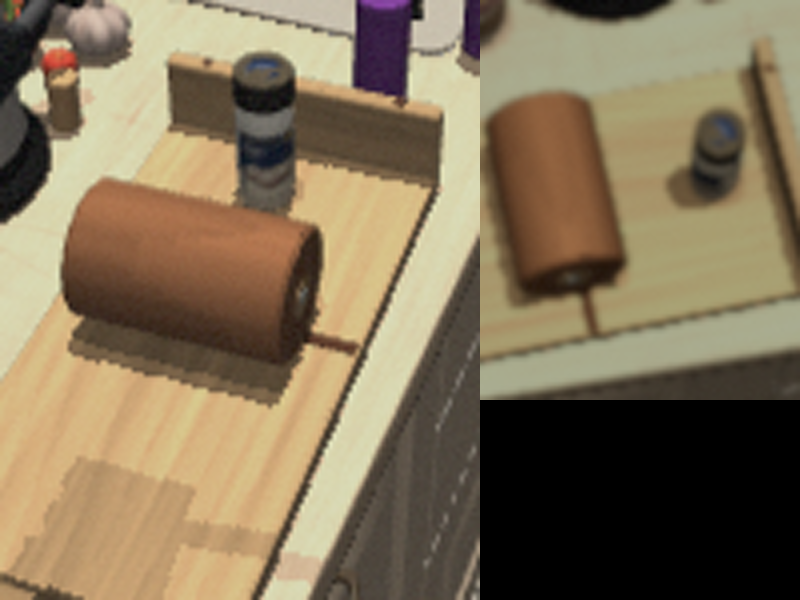

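The roller lies on the line in both views: side hub at crop (302,288), top hub at crop (573,275), with the line's end emerging under the hub. I'll measure it by mask and check that it isn't moving.

```bash
cat > m.py <<'E'
from h import *
def meas():
    a=bot.capture("top").astype(int);sub=a[145:245,215:275]
    m=((sub[...,2]-sub[...,0]>40)&(sub[...,1]<112)&(sub[...,2]<185)).astype(np.uint8)
    m=cv2.morphologyEx(m,cv2.MORPH_OPEN,np.ones((7,7),np.uint8))
    c=bot.get_calibration("top");R=np.array(c["R"]);o=-R.T@np.array(c["t"])
    L=[];Q=[]
    for v in range(175,208):
        w=np.where(m[v-145])[0]
        for u,sg,l in((w.min()+214.5,1,L),(w.max()+215.5,-1,Q)):
            P=ray("top",u,v,.062);r=P-o;h=np.hypot(r[1],r[2]);l.append((P[0],P[1]-sg*.044*h/abs(r[2])))
    for l in(L,Q):
        l=np.array(l);k=np.polyfit(l[:,0],l[:,1],1);print("slope",k[0].round(3),"y at .513",np.polyval(k,.513).round(4))
meas()
E
python3 - <<'E'
from m import *
meas()
b=cv2.imread("pics/s9.png")
print("hub side",ray("side",190-.4+302/4,130-.4+288/4,.062),"top",ray("top",225-.4+93/4,145-.4+275/4,.062))
print("line near end side",ray("side",190-.4+357/4,130-.4+348/4,.018),"top",ray("top",225-.4+115/4,145-.4+333/4,.018))
# line row centers in original top image, via darkness
a=cv2.imread("pics/top0.png").astype(int).sum(2);pts=[]
for v in range(176,226,3):
    c0=241+(v-172)*.2; u=np.arange(int(c0)-6,int(c0)+8);w=np.clip(np.median(a[v,u])-25-a[v,u],0,None)
    if w.sum()>0: pts.append(ray("top",(u*w).sum()/w.sum(),v,.018)[:2])
p=np.array(pts);k=np.polyfit(p[:,0],p[:,1],1);print("line slope",k[0],"y at .513",np.polyval(k,.513),"resid",np.std(p[:,1]-np.polyval(k,p[:,0])))
E
```

```text
slope 0.052 y at .513 -0.025
slope 0.032 y at .513 -0.0222
slope 0.053 y at .513 -0.025
slope 0.028 y at .513 -0.0223
hub side [ 0.44834488 -0.03270501  0.062     ] top [ 0.44891164 -0.02582345  0.062     ]
line near end side [ 0.4136396  -0.03758989  0.018     ] top [ 0.41271264 -0.03673117  0.018     ]
line slope 0.03953760024801406 y at .513 -0.03166935139228079 resid 0.00016163824564155535
```

Run:
```python
from m import *
from scipy.optimize import fsolve
b=cv2.imread("pics/s9.png").astype(int)
m=((b[...,2]-b[...,0]>40)&(b[...,1]<112)&(b[...,2]<190)).astype(np.uint8);m[:170]=0;m[225:]=0;m[:,:200]=0;m[:,272:]=0
c=bot.get_calibration("side");R=np.array(c["R"]);o=-R.T@np.array(c["t"])
e=np.array([1,.0395,0]);e/=np.linalg.norm(e);d=np.array([e[1],-e[0],0])
def axis(u,v,sg):
    P=ray("side",u,v,.062);r=P-o;r2=np.array([r@d,r[2]])
    return P@d+sg*.044*np.hypot(*r2)/abs(r2[1])
line_s=np.array([.513,-.0317,0])@d
for u in range(222,258,5):
    w=np.where(m[:,u])[0];print(u,w.min(),w.max(),"front",axis(u,w.min()-.5,-1)-line_s,"back",axis(u,w.max()+.5,1)-line_s)
g=cv2.imread("pics/s9.png")[195:225,262:283].astype(int)
# line in side view from pics/side0
a=cv2.imread("pics/side0.png").astype(int).sum(2)
for u in range(212,276,9):
    v0=200+(u-208.5)*.242;v=np.arange(int(v0)-5,int(v0)+7);w=np.clip(np.median(a[v,u])-40-a[v,u],0,None)
    P=ray("side",u,(v*w).sum()/w.sum(),.018);print("line",P[:2],P@d-line_s)
```

```text
slope 0.068 y at .513 -0.0257
slope 0.028 y at .513 -0.0223
222 177 221 front -0.014163806667449194 back -0.039290750808191936
227 178 223 front -0.013552858993965688 back -0.041250478237670356
232 179 224 front -0.012945732516376929 back -0.040237815448133755
237 180 224 front -0.012342391478826945 back -0.03626945492731184
242 181 224 front -0.011742800570419085 back -0.0323026373293145
247 182 212 front -0.01114692491831154 back 0.008643701655152124
252 182 212 front -0.0071287862462944 back 0.012724417386179174
257 183 214 front -0.006549220318824572 back 0.010439434322911147
line [ 0.59494331 -0.0287883 ] 0.0003248031978765262
line [ 0.5693243  -0.02959282] 0.00011753514066766696
line [ 0.54428063 -0.03088294] 0.0004181993371782586
line [ 0.51953017 -0.03211505] 0.0006724668459512986
line [ 0.49510222 -0.03336502] 0.0009573145136501787
line [ 0.4707911 -0.0341523] 0.000784439315283332
line [ 0.44679959 -0.03494197] 0.0006265641644123271
line [ 0.42315325 -0.0358208 ] 0.0005714068307639403
```

```bash
cat > n.py <<'E'
from h import *
e=np.array([1,.0395,0]);e/=np.linalg.norm(e);d=np.array([e[1],-e[0],0]);ls=np.array([.513,-.0317,0])@d
def axis(cam,u,v,sg):
    c=bot.get_calibration(cam);R=np.array(c["R"]);o=-R.T@np.array(c["t"])
    P=ray(cam,u,v,.062);r=P-o;return P@e-.513,P@d+sg*.044*np.hypot(r@d,r[2])/abs(r[2])-ls
def fit(n,l):
    l=np.array(l);k=np.polyfit(l[:,0],l[:,1],1);q=abs(l[:,1]-np.polyval(k,l[:,0]));l=l[q<=np.percentile(q,80)];k=np.polyfit(l[:,0],l[:,1],1)
    print(n,"axis-line mm %.1f yaw deg %.1f resid %.2f"%(k[1]*1e3,np.degrees(k[0]),1e3*np.std(l[:,1]-np.polyval(k,l[:,0]))))
def go(a,b):   # saturation-like measure R/B... strongest edge of ratio per row/col
    f=lambda i:cv2.GaussianBlur(i,(3,3),0).astype(float)
    a=f(a);b=f(b);A=a[...,1]/(a[...,2]+1);B=b[...,1]/(b[...,2]+1) # G/R: roller low, wood high
    def cross(p,x0,rev):
        t=.5*(p.max()+p.min());i=np.where((p[:-1]-t)*(p[1:]-t)<0)[0];i=i[-1] if rev else i[0];return x0+i+(t-p[i])/(p[i+1]-p[i])
    L=[];Q=[];F=[];K=[]
    for v in range(175,206):
        c0=240+(v-190)*.2
        L.append(axis("top",cross(A[v,int(c0)-28:int(c0)+4],int(c0)-28,0),v,-1));Q.append(axis("top",cross(A[v,int(c0):int(c0)+28],int(c0),1),v,1))
        
    for u in range(222,262,2):
        v0=int(198+(u-235)*.2);F.append(axis("side",u,cross(B[v0-25:v0,u],v0-25,0),-1));K.append(axis("side",u,cross(B[v0:v0+23,u],v0,0),1))
    fit("top left",np.array(L)*[1,1]);fit("top right",Q);fit("side front",F);fit("side back",K)
E
python3 - <<'E'
from n import *
go(cv2.imread("pics/t9.png"),cv2.imread("pics/s9.png"))
a=bot.capture("top");b=bot.capture("side");go(a,b)
b=cv2.imread("pics/s9.png").astype(int);print(b[172:232:2,240].tolist())
E
```

```text
top left axis-line mm -98.1 yaw deg 2.2 resid 0.98
top right axis-line mm 77.0 yaw deg -0.7 resid 0.20
side front axis-line mm -7.3 yaw deg -3.0 resid 0.65
side back axis-line mm -7.0 yaw deg -0.8 resid 0.25
top left axis-line mm -98.0 yaw deg 1.6 resid 1.00
top right axis-line mm 77.0 yaw deg -0.7 resid 0.20
side front axis-line mm -7.4 yaw deg -2.9 resid 0.78
side back axis-line mm -6.7 yaw deg -0.4 resid 0.50
[[123, 172, 214], [123, 175, 215], [128, 178, 215], [123, 171, 210], [75, 108, 157], [71, 106, 161], [78, 115, 170], [76, 114, 169], [75, 110, 165], [81, 116, 175], [73, 109, 163], [69, 101, 152], [66, 96, 146], [60, 90, 135], [61, 88, 132], [55, 81, 119], [50, 75, 110], [46, 68, 100], [38, 53, 78], [35, 53, 73], [38, 48, 69], [34, 44, 62], [43, 56, 70], [47, 65, 82], [53, 72, 87], [52, 69, 85], [75, 102, 126], [77, 106, 132], [139, 199, 216], [136, 191, 215]]
```

Both views agree, and nothing is moving: the roller is aligned with the line within about 2°, but about 8 mm short of it (7 mm by the side view, 8–10 mm by the top). One short corrective stroke of 16 mm at the tip.

Request:
{"name": "play_rows", "arguments": {
  "targets": [
    [1,0,-0.04,0,0,0,0],
    [1,0,-0.05,0,0,0,0],
    [1,0,-0.05,-0.03,0,0,0],
    [1,0,-0.05,-0.05,0,0,0],
    [1,0,-0.04,-0.05,0,0,0],
    [1,0,-0.005,-0.04,0,0,0],
    [1,0,0,-0.01,0,0,0],
    [1,0,0,-0.004,0,0,0],
    [1,0,0,-0.003,0,0,0],
    [1,0,0,-0.002,0,0,0],
    [1,0,0,-0.001,0,0,0],
    [1,0,0,0,0,0,0]
  ]
}}

```text
time_s: 24.78
position: [0.5153, -0.016, 0.1109]
tcp_rot: [[0.999, 0.04, 0.001], [0.04, -0.999, -0.0], [0.001, 0.0, -1.0]]
force: [0.0, -0.4, -0.6]
opening: 0.0
```

Request:
{"name": "play_rows", "arguments": {
  "targets": [
    [1,0,0,-0.004,0,0,0],
    [1,0,0,-0.002,0,0,0],
    [1,0,0,-0.001,0,0,0],
    [1,0,0,0,0,0,0]
  ]
}}

```text
time_s: 25.28
position: [0.5155, -0.0163, 0.1059]
tcp_rot: [[0.999, 0.04, 0.002], [0.04, -0.999, -0.001], [0.002, 0.001, -1.0]]
force: [-3.7, 1.1, 19.0]
opening: 0.001
```

Request:
{"name": "play_rows", "arguments": {
  "targets": [
    [1,0,-0.001,0.001,0,0,0],
    [1,0,-0.002,0,0,0,0],
    [1,0,-0.003,0,0,0,0],
    [1,0,-0.004,0,0,0,0],
    [1,0,-0.003,0,0,0,0],
    [1,0,-0.002,0,0,0,0],
    [1,0,-0.001,0,0,0,0],
    [1,0,0,0,0,0,0],
    [1,0,0,0,0,0,0]
  ]
}}

```text
time_s: 26.4
position: [0.5162, -0.0328, 0.1062]
tcp_rot: [[0.999, 0.04, 0.003], [0.04, -0.999, -0.001], [0.003, 0.001, -1.0]]
force: [-1.2, -0.2, 13.6]
opening: 0.003
```

Request:
{"name": "play_rows", "arguments": {
  "targets": [
    [1,0,0,0.001,0,0,0],
    [1,0,0,0.001,0,0,0],
    [1,0,0,0.002,0,0,0],
    [1,0,0,0.005,0,0,0],
    [1,0,0,0.02,0,0,0],
    [1,0,0.02,0.04,0,0,0],
    [1,0,0.04,0.05,0,0,0],
    [1,0,0.05,0.05,0,0,0],
    [1,0,0.05,0.02,0,0,0],
    [1,0,0.05,0,0,0,0],
    [1,0,0.04,0,0,0,0],
    [1,0,0,0,0,0,0]
  ]
}}

```text
time_s: 27.9
position: [0.5143, 0.2135, 0.2865]
tcp_rot: [[0.999, 0.044, -0.0], [0.044, -0.999, 0.0], [-0.0, -0.0, -1.0]]
force: [-0.4, -1.0, -0.2]
opening: 0.003
```

```bash
sed -i 's/"top",cross(A\[v,int(c0)-28:int(c0)+4\],int(c0)-28,0),v,-1/"top",cross(A[v,int(c0)-28:int(c0)+4],int(c0)-28,0),v,1/; s/int(c0),1),v,1))/int(c0),1),v,-1))/' n.py
python3 - <<'E'
from n import *
go(cv2.imread("pics/t9.png"),cv2.imread("pics/s9.png"));print()
a=bot.capture("top");b=bot.capture("side");go(a,b)
r=lambda i,k:cv2.resize(i,None,fx=k,fy=k,interpolation=cv2.INTER_CUBIC)
cv2.imwrite("pics/c11.png",np.hstack([r(b[130:280,190:310],4),cv2.copyMakeBorder(r(a[145:245,225:305],4),0,200,0,0,cv2.BORDER_CONSTANT)]))
E
```

```text
top left axis-line mm -10.1 yaw deg 2.2 resid 0.98
top right axis-line mm -11.3 yaw deg -0.7 resid 0.20
side front axis-line mm -7.3 yaw deg -3.0 resid 0.65
side back axis-line mm -7.0 yaw deg -0.8 resid 0.25

top left axis-line mm -1.9 yaw deg 2.1 resid 1.05
top right axis-line mm -3.1 yaw deg -0.7 resid 0.21
side front axis-line mm -0.0 yaw deg -2.0 resid 0.48
side back axis-line mm 0.8 yaw deg -0.3 resid 0.33
```

View pics/c11.png

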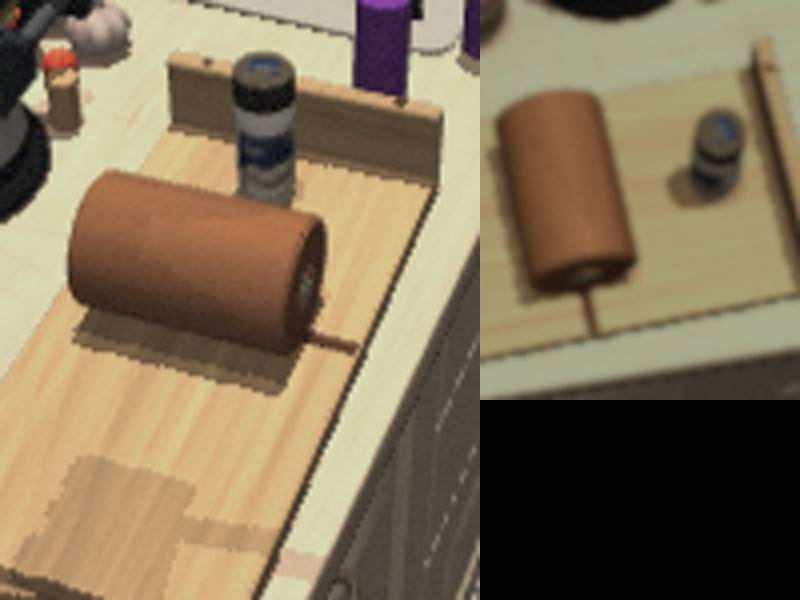

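The roller lies along the line: the axis offset is -2.5 mm by the top view and about 0 by the side view, inside the line's 5 mm half-width. The jar hasn't moved. I'll confirm the roller is at rest, then hand in.

Run:
```python
from n import *
for _ in range(4): a=bot.capture("top")
go(a,bot.capture("side"));print(bot.read_state()["time_s"]);print(bot.hand_in())
```

```text
top left axis-line mm -2.0 yaw deg 1.7 resid 1.01
top right axis-line mm -3.0 yaw deg -0.7 resid 0.19
side front axis-line mm -0.2 yaw deg -1.9 resid 0.51
side back axis-line mm 1.4 yaw deg -0.3 resid 0.25
28.25
the job is handed in; nothing more can be done
None
```

The roller is at rest on the dark line, lying along it. I handed the job in at about 28 s of the 61 s allowed, with the arm well clear of everything.

- **How it went:** I rolled it there with light strokes of the closed fingertips over its crown. My first try, straddling it with open fingers, jammed against its back. The wrist read about 50 N in total, 44 N of it upward, against the 120 N limit. I backed off gently, and the roller had moved only about 10 mm. A first landing was about 8 mm short of the line, and one short stroke corrected it.
- **Last checks:** The roller's axis is 2–3 mm short of the line's centre by the top camera, and between 0.2 mm short and 1.4 mm past it by the side camera. The views disagree by about 3 mm, which is close to the calibration error. Its angle to the line is within about 2°, and the last pictures showed no motion. The spice jar looks unmoved in both views.

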